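# Clear the used condiment boxes through the return flap and nest the trays

## Robot

A 6-joint arm with a two-finger parallel gripper is mounted at the origin on the work surface. World frame = base frame: x ahead of the robot, y to its left, z up, the work surface at z = 0. Lengths are in m, angles in rad, forces in N, time in s.
With the tool pointing down it reaches from about 0.3 to 0.775 m from the base axis. Payload 14.6 kg.
Tool frame: the origin (TCP) lies at the very end of the fingers, on their centre line; the grasp point (between the pads) lies 19 mm behind it; z points along the fingers, y is the direction in which the jaws open and shut (so a half turn about z gives the same grasp; the last joint's range is limited). The gripper opens to 94 mm and grips with 3 to 60 N. Pads are 16 mm wide; open, the fingers measure 119 mm over their backs; the gripper's body (75 mm by 177 mm) begins 78 mm behind the grasp point.
Start: joints at [1.091, 0.3, 1.521, -0, 1.321, -0.067], TCP at [0.221, 0.504, 0.205] pointing down, gripper open.
Joint ranges: [-3.03, 3.03], [-0.79, 2.21], [0.23, 2.52], [-1.04, 4.18], [0, 3.07], [-2.55, 2.55]. Speed limits (rad/s): [2.22, 2.22, 2.57, 3.14, 3.14, 3.14].

## Interface

Orientations are given as [roll, pitch, yaw] about the fixed x, y, z axes, in that order (R = Rz(yaw) Ry(pitch) Rx(roll)).
In Python, from station import ctrl, vision, ticket gives the robot as it stands. The module is installed in compiled form; this text tells all that it offers.
- The arm moves only by the shell command python3 -m handwheel 'ROWS'. ROWS is JSON, a list of rows, each a list of 3 entries, a list of its own where there are three numbers: the shift along the tool's x, y, z in m, then the turn about the tool's z in degrees, then the opening in per cent of the stroke, from 0 (shut) to 100 (fully open). In form: [[[tx, ty, tz], roll, claw], ...]. A call has 1 to 10 rows; each row is the pose to reach, as a shift and turn from the pose commanded when the call began, along the tool's axes at that moment; what a row does not reach only later rows make up. A row lasts 1/8 s, in which the tool goes at most 62.5 mm and 10.7 degrees, less where a joint would pass 70% of its speed; a pose out of reach is approached as far as the arm can. A call with a gripper value outside its range is refused whole. The fingers move at their own pace and stop on an object; the grip force is fixed at half the most. Time passes only in rows, so rows that repeat a pose let the fingers close. It gives the time, the measured TCP pose, the force and the opening at its end, in the units of the state.
- ctrl.sense(): the state, without advancing time (a new reading comes with each control period).
- vision.snapshot(name): name is "side" or "top"; returns a dict with "image" (480x640x3 uint8, blue, green, red), "K" (3x3 intrinsics, pixels), "xyz" and "orientation" of the camera in the world. Camera axes: x right, y down, z forward; pixel columns grow to the right and rows downward; lengths in m; the calibration is good to about 2 mm. A picture is of the moment at which its call begins. There is no depth.
- ticket.hand_in(): hands the job in, once; it reports no verdict.
The state is a dict: "time": time; "joint_positions": joint angles; "joint_vel": joint speeds; "joint_efforts": joint torques, N m; "eef_pos": TCP position; "tcp_rot": TCP orientation; "force": force on the tool from outside, world axes, zero at the start; "wrist_torque": the same for the moment, N m; "grip_width": finger opening in m.
Only numpy, scipy, OpenCV 4.12 (cv2) and the standard library are available. Lean on these libraries where they do the work, as an engineer would, in place of code of your own. Each camera call takes 0.05 s, during which the arm holds its last target. There are 200 camera calls.

## Task

Clear up after service: push every used condiment box through the sprung flap of the return cabinet so that it drops inside and the flap shuts behind it, and nest both emptied wooden trays on the stacking dock, one on top of the other, each seated fully home with its notch over the key below. Leave the other crockery and utensils where they are.

Things in the scene. Friction and masses are not known exactly. Their poses are not given: they have to be found in the camera images.
- box_a_mid (a point): lidded condiment box, white ceramic with a flat wooden lid fixed on: one rigid block 48 (its x) x 40 (y) x 36 mm tall (z), about 0.13 kg; may go through the flap any way up. This point is its centre. At the start it stands in tray_a, 20 mm of it above the rim.
- box_b_mid (a point): lidded condiment box, white ceramic with a flat wooden lid fixed on: one rigid block 48 (its x) x 40 (y) x 36 mm tall (z), about 0.13 kg; may go through the flap any way up. This point is its centre. If present, it stands at the start in tray_b, 20 mm of it above the rim.
- box_c_mid (a point): lidded condiment box, white ceramic with a flat wooden lid fixed on: one rigid block 48 (its x) x 40 (y) x 36 mm tall (z), about 0.13 kg; may go through the flap any way up. This point is its centre. If present, it stands on the worktop.
- box_d_mid (a point): lidded condiment box, white ceramic with a flat wooden lid fixed on: one rigid block 48 (its x) x 40 (y) x 36 mm tall (z), about 0.13 kg; may go through the flap any way up. This point is its centre. If present, it stands on the worktop.
- box_e_mid (a point): lidded condiment box, white ceramic with a flat wooden lid fixed on: one rigid block 48 (its x) x 40 (y) x 36 mm tall (z), about 0.13 kg; may go through the flap any way up. This point is its centre. If present, it stands at the start in tray_a beside box_a.
- tray_a_mid (a point): centre of a dark wooden tray, 13 mm above its underside; x along it to its key end, z up. 150 (x) x 66 (y) x 26 mm, open top, walls 5 mm, floor top 10 mm up, 0.16 kg. Both trays are alike and stack in either order. Grip from above across the 66 mm width at the middle, fingertips above the sides' lower edge (6 mm up) since the tray below is as wide.
- tray_a_key (a point): middle of the top of the tray's key, 65 mm along +x from the tray's centre, at rim height: a block inside the +x end wall, in the middle, jutting 10 mm inwards, 18 mm wide, as high as the rim.
- tray_a: the same tray, origin at the centre of its underside. It stands on a foot 6 mm tall, 135 x 51 mm, with a notch 16 mm long, 22 mm wide in the middle of its +x end. Nested, the foot drops 6 mm inside the rim below (2 to 2.5 mm play) and the notch takes the key below, so both key ends must point the same way; otherwise it sits askew on the key.
- tray_b_mid (a point): centre of a dark wooden tray, 13 mm above its underside; x along it to its key end, z up. 150 (x) x 66 (y) x 26 mm, open top, walls 5 mm, floor top 10 mm up, 0.16 kg. Both trays are alike and stack in either order. Grip from above across the 66 mm width at the middle, fingertips above the sides' lower edge (6 mm up) since the tray below is as wide.
- tray_b_key (a point): middle of the top of the tray's key, 65 mm along +x from the tray's centre, at rim height: a block inside the +x end wall, in the middle, jutting 10 mm inwards, 18 mm wide, as high as the rim.
- tray_b: the same tray, origin at the centre of its underside. It stands on a foot 6 mm tall, 135 x 51 mm, with a notch 16 mm long, 22 mm wide in the middle of its +x end. Nested, the foot drops 6 mm inside the rim below (2 to 2.5 mm play) and the notch takes the key below, so both key ends must point the same way; otherwise it sits askew on the key.
- dock: the stacking dock, fixed: a steel plinth (170 x 66 x 16 mm) with a wooden top like a tray's, 150 (x) x 66 (y) mm, rim 36 mm above the worktop, the same key inside its +x end. Origin under its centre at worktop level, x to the key end. The centre of a tray nested on it is 43 mm above the worktop, of the next tray 63 mm.
- cabinet: the return cabinet, fixed: a steel box 174 mm wide (y), 260 mm deep (x), 216 mm tall, with a clear cover, closed but for the mouth in its front, 88 mm wide and from 140 to 198 mm above the worktop. Origin at worktop level under the middle of its front face; x points into it, z up.
- sill (a point): middle of the sill, the flat top, 140 mm up, of a solid steel block before the mouth, 110 mm wide, 80 mm long; 50 mm in front of the cabinet's face; axes as the cabinet's. It ends 10 mm short of the face, with a steep slick chute down beyond: a box pushed in until its back end is level with the face tips in and slides down inside.
- flap (a joint): the light aluminium flap hanging in the mouth, 84 mm wide, 51 mm high, hinged at its top edge 196 mm above the worktop; 0 = shut, grows to 1.4 rad as it swings inwards, cannot swing outwards. A spring (0.012 N m per rad, 0.006 N m preload) shuts it; under 1 N at its lower edge opens it.
- teacup: bystander, not part of the job: blue ceramic tea cup, 66 mm across and 60 mm tall. Origin at the centre of its underside.
- bowl: bystander, not part of the job: white ceramic bowl, 100 mm across and 40 mm tall. Origin at the centre of its underside.
- soy_bottle: bystander, not part of the job: amber glass bottle, 52 mm across and 130 mm tall. Origin at the centre of its underside.
- spice_jar: bystander, not part of the job: glass jar with a steel cap, 54 mm across and 75 mm tall. Origin at the centre of its underside.
- dish: bystander, not part of the job: blue ceramic saucer, 100 mm across and 20 mm tall. Origin at the centre of its underside.
- spatula: bystander, not part of the job: kitchen spatula lying flat, 200 mm long. Origin at the centre of its underside.
There are look-alikes about, which are no part of the job. What is shaped like the tray_a but red or yellow is not meant.

How it is judged:
At the end, for the whole second after the job is handed in: Every condiment box that is present lies inside the return cabinet, the flap is shut (below 0.08 rad); one tray is nested on the dock and the other on it, each within 5 mm of centred and seated to about 2 mm in height, its key within 7 mm over the key below, the trays at rest (x of box_a_mid in the frame of cabinet between 0.005 and 0.26 m and y of box_a_mid in the frame of cabinet between -0.085 and 0.085 m and z of each of box_a_mid, box_b_mid, box_c_mid, box_d_mid, box_e_mid in the frame of cabinet below 0.15 m and x of box_b_mid in the frame of cabinet between 0.005 and 0.26 m and y of box_b_mid in the frame of cabinet between -0.085 and 0.085 m and x of box_c_mid in the frame of cabinet between 0.005 and 0.26 m and y of box_c_mid in the frame of cabinet between -0.085 and 0.085 m and x of box_d_mid in the frame of cabinet between 0.005 and 0.26 m and y of box_d_mid in the frame of cabinet between -0.085 and 0.085 m and x of box_e_mid in the frame of cabinet between 0.005 and 0.26 m and y of box_e_mid in the frame of cabinet between -0.085 and 0.085 m and value of joint flap below 0.08 rad and ((x of tray_a_mid in the frame of dock between -0.005 and 0.005 m and y of tray_a_mid in the frame of dock between -0.005 and 0.005 m and z of tray_a_mid in the frame of dock between 0.0405 and 0.045 m and x of tray_a_key in the frame of dock between 0.058 and 0.072 m and y of tray_a_key in the frame of dock between -0.007 and 0.007 m and z of tray_a_key in the frame of dock between 0.0535 and 0.0582 m and x of tray_b_mid in the frame of tray_a_mid between -0.005 and 0.005 m and y of tray_b_mid in the frame of tray_a_mid between -0.005 and 0.005 m and z of tray_b_mid in the frame of tray_a_mid between 0.0175 and 0.022 m and x of tray_b_key in the frame of tray_a_mid between 0.058 and 0.072 m and y of tray_b_key in the frame of tray_a_mid between -0.007 and 0.007 m and z of tray_b_key in the frame of tray_a_mid between 0.0305 and 0.0352 m) or (x of tray_b_mid in the frame of dock between -0.005 and 0.005 m and y of tray_b_mid in the frame of dock between -0.005 and 0.005 m and z of tray_b_mid in the frame of dock between 0.0405 and 0.045 m and x of tray_b_key in the frame of dock between 0.058 and 0.072 m and y of tray_b_key in the frame of dock between -0.007 and 0.007 m and z of tray_b_key in the frame of dock between 0.0535 and 0.0582 m and x of tray_a_mid in the frame of tray_b_mid between -0.005 and 0.005 m and y of tray_a_mid in the frame of tray_b_mid between -0.005 and 0.005 m and z of tray_a_mid in the frame of tray_b_mid between 0.0175 and 0.022 m and x of tray_a_key in the frame of tray_b_mid between 0.058 and 0.072 m and y of tray_a_key in the frame of tray_b_mid between -0.007 and 0.007 m and z of tray_a_key in the frame of tray_b_mid between 0.0305 and 0.0352 m)) and linear speed of each of tray_a, tray_b below 0.02 m/s); the robot touches nothing.
It fails at once if a bystander is moved more than 50 mm (distance of any of teacup, bowl, soy_bottle, spice_jar, dish, spatula from where it was at the start of the episode above 0.05 m).
It fails at once if a cup, bowl, bottle, jar or saucer is tipped over (angle between any of teacup, bowl, soy_bottle, spice_jar, dish's own z axis and vertical above 0.6 rad).
Of box_b, box_c, box_d, box_e only 2 to 4 are there at a start; the rules pass over those that are not, and their reading is None.
At some moment in a run one of box_b, box_c, box_d may be knocked a few centimetres aside while the robot is not near it.
Once in a run the grip may slacken for a moment while it holds something.
It also fails if it takes over 210 s, if anything falls off the work surface, if the arm or the gripper's body presses on something with over 40 N, if the wrist force passes 120 N, or if a joint passes its speed limit or range.

## Working session

There is one attempt and no reset: what is moved stays moved. The work goes in short steps, Python scripts to look and compute and a shell command to move; the robot and the scene stay as the last step left them, time stands still between calls to the robot, and variables do not carry over. Pictures are saved under pics/ and viewed, about 12 in all and at most 16, crops included, and the job is handed in when it is done.

```bash
mkdir -p pics; ls; python3 - <<'E'
from station import ctrl, vision
import cv2
print(ctrl.sense())
for n in("top","side"):
    s=vision.snapshot(n); cv2.imwrite(f"pics/{n}0.png",s["image"]); print(n,s["K"],s["xyz"],s["orientation"])
E
```

```text
pics
{'time': 0.0, 'joint_positions': array([ 1.09141409e+00,  3.00508859e-01,  1.52157011e+00,  9.72956159e-06,
        1.32068493e+00, -6.65649052e-02]), 'joint_vel': array([ 0.00080726,  0.00043586,  0.00162211, -0.00027856, -0.00011496,
        0.00028011]), 'joint_efforts': array([-7.90186514e-04, -5.31798220e+01, -3.52732229e+01,  7.08582834e-02,
        2.43041193e-02, -1.08804354e-04]), 'eef_pos': array([0.22052019, 0.50357768, 0.20487025]), 'tcp_rot': array([-3.14042463e+00, -8.73093735e-05,  2.72877285e+00]), 'force': array([-0.05576726,  0.89294521,  0.41368376]), 'wrist_torque': array([0.00315468, 0.01984005, 0.03963225]), 'grip_width': 0.09421254891272918}
top [[525.49404286   0.         304.11459535]
 [  0.         525.49404286 234.32982781]
 [  0.           0.           1.        ]] [0.41147072 0.01191427 1.2474071 ] [-3.06238876  0.02208371 -1.55646619]
side [[621.3902317    0.         322.35292928]
 [  0.         621.3902317  242.93205722]
 [  0.           0.           1.        ]] [-0.54683164  1.00547048  0.96481356] [-2.10066907e+00 -5.66372489e-04 -2.34614922e+00]
```

View pics/top0.png

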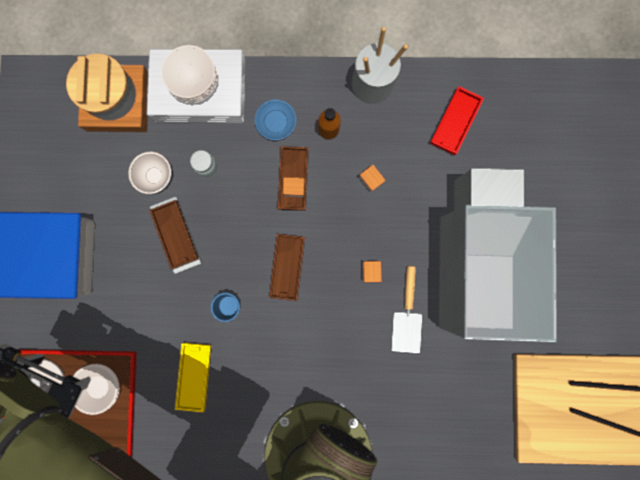

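View pics/side0.png

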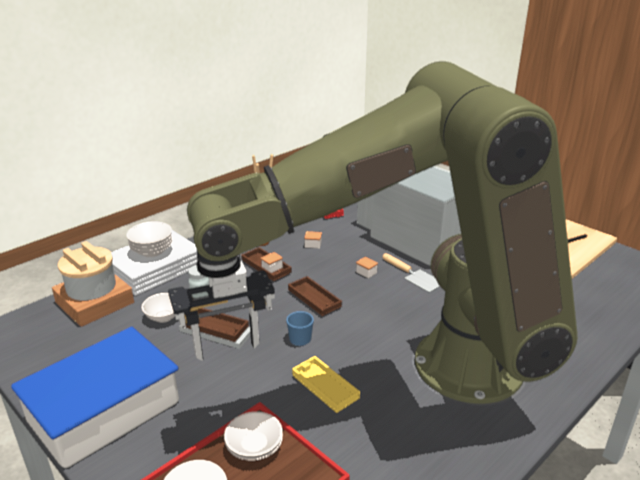

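Top view: the possible trays are the dark one with a box at (292,180), the dark one at (287,267), the steel-ended dock (175,236), a red look-alike (457,120) and a yellow look-alike (194,376). I choose the two dark ones. Box candidates are the orange lids at (293,186), (372,178) and (372,271). The cabinet is at (510,275), with its sill at (497,188) on the far (+x) side. Next is one close crop plus measurements.

```bash
cat > h.py <<'E'
import numpy as np, cv2
from scipy.spatial.transform import Rotation as Ro
from station import ctrl, vision
def snap(n,f=None):
    s=vision.snapshot(n)
    if f: cv2.imwrite(f"pics/{f}.png",s["image"])
    return s
def P(s,uv,z):
    uv=np.atleast_2d(uv).astype(float); R=Ro.from_euler('xyz',s["orientation"]).as_matrix()
    d=(np.c_[uv,np.ones(len(uv))]@np.linalg.inv(s["K"]).T)@R.T
    t=(z-s["xyz"][2])/d[:,2]; return s["xyz"]+d*t[:,None]
def px(s,X):
    R=Ro.from_euler('xyz',s["orientation"]).as_matrix(); c=(np.atleast_2d(X)-s["xyz"])@R@s["K"].T
    return c[:,:2]/c[:,2:]
def ortho(s,z,x0,x1,y0,y1,mm=0.5):
    """metric picture of plane z: up=+x, left=+y"""
    w,h=int((y1-y0)*1e3/mm),int((x1-x0)*1e3/mm)
    W=np.array([[x1,y1,z],[x1,y0,z],[x0,y0,z],[x0,y1,z]])
    H=cv2.getPerspectiveTransform(np.float32([[0,0],[w,0],[w,h],[0,h]]),px(s,W).astype(np.float32))
    return cv2.warpPerspective(s["image"],H,(w,h),flags=cv2.INTER_CUBIC|cv2.WARP_INVERSE_MAP)
def lids(s,z=0.036):
    """orange lids: centre, long-axis yaw deg, size, all at lid height z"""
    hsv=cv2.cvtColor(s["image"],cv2.COLOR_BGR2HSV); m=cv2.inRange(hsv,(8,140,150),(18,255,255))
    out=[]
    for c in cv2.findContours(m,cv2.RETR_EXTERNAL,cv2.CHAIN_APPROX_NONE)[0]:
        if not 100<cv2.contourArea(c)<900: continue
        q=P(s,c[:,0],z)[:,:2]; (cx,cy),(a,b),t=cv2.minAreaRect((q*1e3).astype(np.float32))
        if a<b: a,b,t=b,a,t+90
        out.append((c[:,0].mean(0).round(),(cx,cy),(a,b),(t+90)%180-90))
    return out
def tool():
    st=ctrl.sense(); R=Ro.from_euler('xyz',st["tcp_rot"]).as_matrix(); return st,R
def go(x,y,z,yaw=None):
    """print shift in tool axes and turn to reach TCP x,y,z with jaw line (tool y) at yaw deg (mod 180)"""
    st,R=tool(); d=R.T@(np.array([x,y,z])-st["eef_pos"]); j=np.degrees(np.arctan2(R[1,1],R[0,1]))
    s="" 
    if yaw is not None:
        a=(yaw-j+90)%180-90; s=f" turn {-a:.1f} (alt {-a-np.sign(-a)*180:.1f}) q6 {np.degrees(st['joint_positions'][5]):.0f}"
    print("shift",d.round(4),s,"tcp",st["eef_pos"].round(4),"jaw",round(j,1),"F",st["force"].round(1),"w",round(st["grip_width"],4),"t",round(st["time"],2))
E
python3 - <<'E'
from h import *
s=snap("top")
for l in lids(s): print([np.round(v,1) for v in l])
for l in lids(s,.046): print("z46",[np.round(v,1) for v in l])
print("sill corners",P(s,[[472,170],[523,170],[524,206],[472,206]],.14).round(3).tolist())
print("cab top corners",P(s,[[466,207],[555,208],[555,341],[465,340]],.216).round(3).tolist())
a=ortho(s,.026,.42,.66,-.0,.37,.5); print(a.shape); cv2.imwrite("pics/o1.png",a)
E
```

```text
[array([372., 271.]), array([ 424.9, -116. ]), array([45.8, 39. ]), np.float64(0.8)]
[array([293., 186.]), array([621.1,  66.5]), array([49.1, 40.1]), np.float64(-89.4)]
[array([372., 177.]), array([ 642.5, -116. ]), array([47.6, 39.6]), np.float64(37.8)]
z46 [array([372., 271.]), array([ 424.8, -114.9]), array([45.4, 38.6]), np.float64(0.8)]
z46 [array([293., 186.]), array([619.4,  66.1]), array([48.7, 39.7]), np.float64(-89.4)]
z46 [array([372., 177.]), array([ 640.6, -115. ]), array([47.2, 39.3]), np.float64(37.8)]
sill corners [[0.64, -0.316, 0.14], [0.641, -0.424, 0.14], [0.565, -0.424, 0.14], [0.563, -0.316, 0.14]]
cab top corners [[0.551, -0.281, 0.216], [0.551, -0.454, 0.216], [0.294, -0.448, 0.216], [0.293, -0.277, 0.216]]
(480, 740, 3)
```

View pics/o1.png

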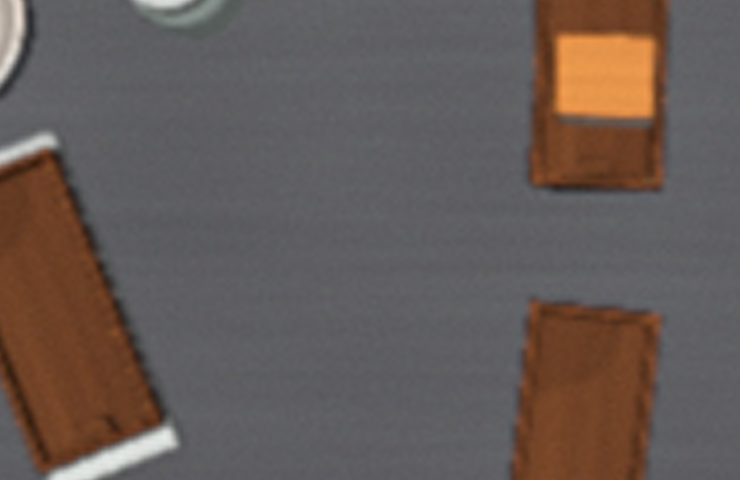

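The crop shows the dock at lower left with bright plinth ends, tray_a with its box at top right, and tray_b empty at lower right. I still need to find the key ends and fit the tray outlines.

```bash
cat >> h.py <<'E'
def trays(s,z=0.026,lo=(0,110,40),hi=(14,255,150)):
    hsv=cv2.cvtColor(s["image"],cv2.COLOR_BGR2HSV); m=cv2.inRange(hsv,lo,hi)
    m=cv2.morphologyEx(m,cv2.MORPH_CLOSE,np.ones((3,3)))
    out=[]
    for c in cv2.findContours(m,cv2.RETR_EXTERNAL,cv2.CHAIN_APPROX_NONE)[0]:
        if not 600<cv2.contourArea(c)<4000: continue
        q=P(s,c[:,0],z)[:,:2]; (cx,cy),(a,b),t=cv2.minAreaRect((q*1e3).astype(np.float32))
        if a<b: a,b,t=b,a,t+90
        out.append((c[:,0].mean(0).round(),(cx,cy),(a,b),(t+90)%180-90))
    return out
E
python3 - <<'E'
from h import *
s=snap("top")
for z in(.026,.036):
  for l in trays(s,z): print(z,[np.round(v,1) for v in l])
t=[ortho(s,.026,.55,.73,.02,.12,.33),ortho(s,.026,.36,.54,.02,.12,.33),ortho(s,.036,.42,.60,.23,.38,.33)]
a=np.hstack(t); a=cv2.convertScaleAbs(a,alpha=2.0); print(a.shape); cv2.imwrite("pics/o2.png",a[:, :800] if 0 else cv2.resize(a,None,fx=.74,fy=.74))
E
```

```text
0.026 [array([ 94., 386.]), array([115.2, 561.5]), array([273.5, 237.4]), np.float64(89.6)]
0.026 [array([287., 267.]), array([431.7,  80.1]), array([148.2,  65.6]), np.float64(-5.9)]
0.026 [array([173., 234.]), array([505.2, 347.1]), array([147.8,  67. ]), np.float64(22.2)]
0.026 [array([292., 178.]), array([641.2,  69.7]), array([149.8,  65.7]), np.float64(-1.9)]
0.036 [array([ 94., 386.]), array([117.6, 557. ]), array([271.2, 235.5]), np.float64(89.6)]
0.036 [array([287., 267.]), array([431.6,  79.6]), array([147.,  65.]), np.float64(-5.9)]
0.036 [array([173., 234.]), array([504.5, 344.4]), array([146.6,  66.4]), np.float64(22.2)]
0.036 [array([292., 178.]), array([639.3,  69.2]), array([148.6,  65.2]), np.float64(-1.9)]
(545, 1060, 3)
```

View pics/o2.png

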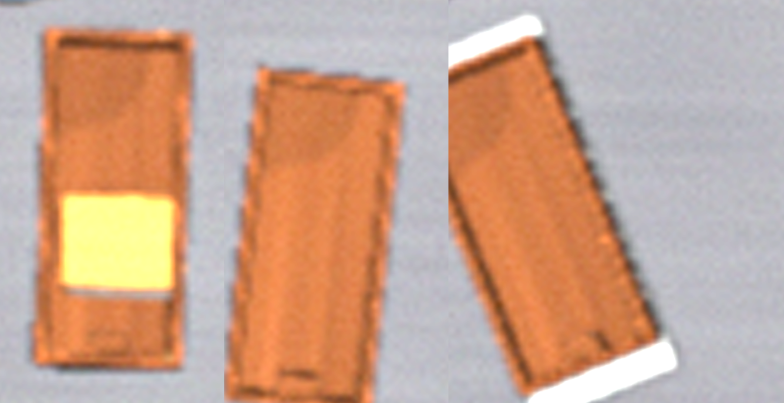

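All three key ends (tray_a, tray_b, dock) point toward the robot. The box x-sections and the sill and cabinet sizes match the specification. Three boxes are visible: box_a in tray_a, and c and d on the worktop. I start with box_a.

```bash
python3 -c "
from h import *
go(.6194,.0661,.12,90.6)"
```

```text
shift [-0.5409 -0.2408  0.0853]  turn -24.3 (alt 155.7) q6 -4 tcp [0.2206 0.5037 0.2051] jaw 66.3 F [-0.4 -0.1  0. ] w 0.094 t 0.2
```

```bash
python3 -m handwheel '[[[-0.05,-0.022,0],-3,100],[[-0.1,-0.045,0],-8,100],[[-0.15,-0.067,0],-14,100],[[-0.2,-0.09,0],-20,100],[[-0.25,-0.112,0],-24,100],[[-0.3,-0.134,0],-24,100],[[-0.35,-0.156,0],-24,100],[[-0.4,-0.178,0.02],-24,100],[[-0.45,-0.2,0.04],-24,100],[[-0.5,-0.222,0.06],-24,100]]'; python3 -c "
from h import *
go(.6194,.0661,.12,90.6)"
```

```text
time: 1.45
eef_pos: [0.5906, 0.0983, 0.1447]
tcp_rot: [3.142, 0.0, -3.136]
force: [0.6, 0.3, 0.0]
grip_width: 0.0939
shift [-0.0286 -0.0324  0.0247]  turn -0.3 (alt 179.7) q6 -84 tcp [0.5906 0.0983 0.1447] jaw 90.3 F [0.6 0.3 0. ] w 0.0939 t 1.45
```

```bash
python3 -m handwheel '[[[-0.015,-0.016,0.01],0,100],[[-0.0286,-0.0324,0.025],0,100],[[-0.0286,-0.0324,0.06],0,100],[[-0.0286,-0.0324,0.09],0,100],[[-0.0286,-0.0324,0.11],0,100],[[-0.0286,-0.0324,0.116],0,100],[[-0.0286,-0.0324,0.116],0,100],[[-0.0286,-0.0324,0.116],0,0],[[-0.0286,-0.0324,0.116],0,0],[[-0.0286,-0.0324,0.116],0,0]]' ; python3 -m handwheel '[[[0,0,0],0,0],[[0,0,0],0,0],[[0,0,0],0,0],[[0,0,0],0,0],[[0,0,-0.01],0,0],[[0,0,-0.03],0,0],[[0,0,-0.05],0,0],[[0,0,-0.05],0,0]]'; python3 -c "
from h import *
go(.602,-.37,.22,90)
s=snap('side','s1')"
```

```text
time: 2.7
eef_pos: [0.6185, 0.0676, 0.0299]
tcp_rot: [3.142, 0.001, -3.135]
force: [-0.1, 0.1, -0.6]
grip_width: 0.0674
time: 3.7
eef_pos: [0.6195, 0.0677, 0.0821]
tcp_rot: [3.141, 0.004, -3.135]
force: [-0.3, -0.0, -1.6]
grip_width: 0.0475
shift [ 0.0196 -0.4376 -0.1381]  turn 0.4 (alt -179.6) q6 -87 tcp [0.6195 0.0677 0.0821] jaw 90.4 F [-0.3 -0.  -1.6] w 0.0475 t 3.7
```

View pics/s1.png

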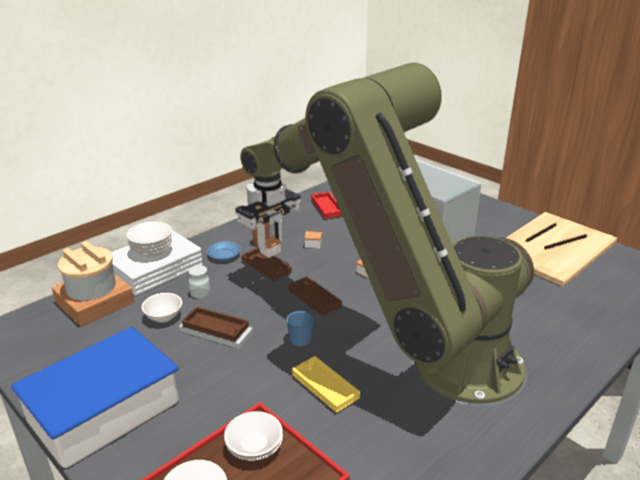

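The side view shows box_a held in the jaws at (266,240), with tray_a left in place below it. The width of 47.5 mm matches the box's 48 mm side.

```bash
python3 -m handwheel '[[[0,0,-0.04],0,0],[[0.002,-0.03,-0.08],0,0],[[0.004,-0.08,-0.12],0,0],[[0.006,-0.13,-0.13],0,0],[[0.009,-0.18,-0.13],0,0],[[0.012,-0.23,-0.13],0,0],[[0.015,-0.28,-0.13],0,0],[[0.018,-0.33,-0.13],0,0],[[0.02,-0.38,-0.13],0,0],[[0.02,-0.42,-0.13],0,0]]'; python3 -m handwheel '[[[0,-0.01,0],0,0],[[0,-0.018,0],0,0],[[0,-0.018,0],0,0]]';  python3 -c "
from h import *
go(.602,-.37,.162,91)
s=snap('top');print([np.round(v,1).tolist() for v in lids(s,.2)])
b=s['image'][120:360,340:600]; cv2.imwrite('pics/t2.png',cv2.resize(b,None,fx=2.5,fy=2.5))"
```

```text
time: 5.0
eef_pos: [0.6003, -0.3543, 0.2084]
tcp_rot: [3.141, -0.001, -3.136]
force: [-0.8, 0.0, -1.2]
grip_width: 0.0477
time: 5.38
eef_pos: [0.6012, -0.3699, 0.2093]
tcp_rot: [3.141, -0.0, -3.135]
force: [0.2, 0.1, -0.9]
grip_width: 0.0475
shift [-0.0008 -0.0001  0.0473]  turn -0.6 (alt 179.4) q6 -125 tcp [ 0.6012 -0.3699  0.2093] jaw 90.4 F [ 0.2  0.1 -0.9] w 0.0475 t 5.38Traceback (most recent call last):
  File "<string>", line 4, in <module>
    s=snap('top');print([np.round(v,1).tolist() for v in lids(s,.2)])
                         ~~~~~~~~^^^^^
    return _wrapfunc(a, 'round', decimals=decimals, out=out)
    return _wrapit(obj, method, *args, **kwds)
    conv = _array_converter(obj)
ValueError: setting an array element with a sequence. The requested array has an inhomogeneous shape after 1 dimensions. The detected shape was (4,) + inhomogeneous part.
```

```bash
python3 -m handwheel '[[[0,0,0.025],0,0],[[0,0,0.04],0,0],[[0,0,0.046],0,0],[[0,0,0.048],0,0],[[0,0,0.048],0,0]]'; python3 -m handwheel '[[[0,0,0],0,100],[[0,0,0],0,100],[[0,0,0],0,100],[[0,0,0],0,100],[[0,0,-0.015],0,100],[[0,0,-0.035],0,100],[[0,0,-0.045],0,60],[[-0.02,0,-0.045],0,0],[[-0.044,0,-0.045],0,0],[[-0.044,0,-0.045],0,0]]'; python3 -c "
from h import *
go(.645,-.37,.150,91)
s=snap('top')
for l in lids(s,.176): print([np.round(v,1).tolist() for v in l])
b=s['image'][120:360,340:600]; cv2.imwrite('pics/t2.png',cv2.resize(b,None,fx=2.5,fy=2.5))"
```

```text
time: 6.05
eef_pos: [0.6012, -0.3705, 0.162]
tcp_rot: [-3.141, 0.001, -3.135]
force: [0.1, -0.4, -1.0]
grip_width: 0.0481
time: 7.3
eef_pos: [0.6458, -0.3698, 0.2058]
tcp_rot: [3.141, -0.0, -3.134]
force: [0.4, -0.7, -0.7]
grip_width: 0.0575
shift [ 0.0007 -0.0002  0.0558]  turn -0.6 (alt 179.4) q6 -123 tcp [ 0.6458 -0.3698  0.2058] jaw 90.4 F [ 0.4 -0.7 -0.7] w 0.0575 t 7.3
[[372.0, 177.0], [615.6, -101.3], [41.7, 35.2], 37.8]
```

View pics/t2.png

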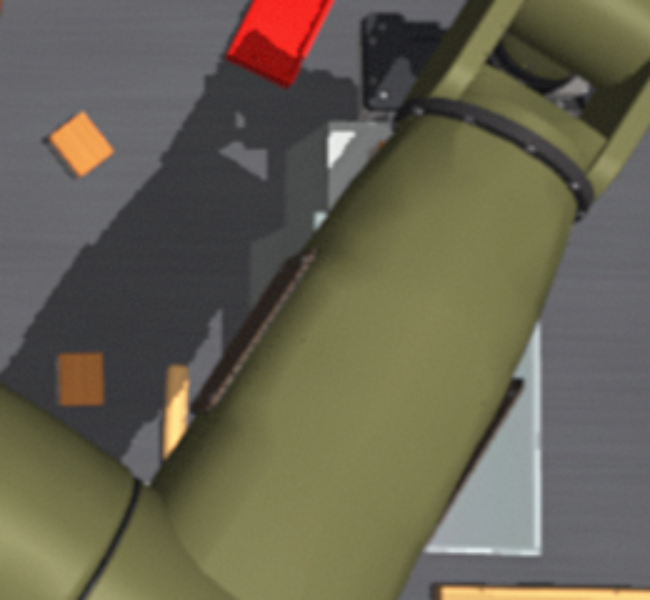

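Box_a sits on the sill at crop (380,150), mostly hidden under the forearm. Next I close the fingers, lower behind the box and push.

```bash
python3 -m handwheel '[[[0,0,0],0,0],[[0,0,0],0,0],[[0,0,0.02],0,0],[[0,0,0.04],0,0],[[0,0,0.056],0,0],[[0,0,0.056],0,0],[[0.01,0,0.056],0,0],[[0.02,0,0.056],0,0],[[0.03,0,0.056],0,0],[[0.04,0,0.056],0,0]]'; python3 -m handwheel '[[[0.008,0,0],0,0],[[0.016,0,0],0,0],[[0.024,0,0],0,0],[[0.032,0,0],0,0],[[0.038,0,0],0,0],[[0.04,0,0],0,0],[[0.04,0,0],0,0]]'; python3 -c "
from h import *
go(.563,-.3675,.150,91)
s=snap('top','t3'); s=snap('side','s3')"
```

```text
time: 8.6
eef_pos: [0.6048, -0.3706, 0.1513]
tcp_rot: [-3.141, 0.001, -3.135]
force: [1.7, -0.1, 1.8]
grip_width: 0.0005
time: 9.48
eef_pos: [0.565, -0.3707, 0.1504]
tcp_rot: [3.141, -0.0, -3.136]
force: [-0.4, 0.2, -0.5]
grip_width: 0.0003
shift [0.0019 0.0032 0.0004]  turn -0.7 (alt 179.3) q6 -127 tcp [ 0.565  -0.3707  0.1504] jaw 90.3 F [-0.4  0.2 -0.5] w 0.0003 t 9.47
```

```bash
python3 -m handwheel '[[[0.004,0.002,0],0,0],[[0.004,0.002,0],0,0],[[0.004,0.002,0],0,0],[[-0.02,0,0],0,0],[[-0.03,0,-0.03],0,30],[[-0.04,0.03,-0.06],9,100],[[-0.05,0.08,-0.06],19,100],[[-0.06,0.13,-0.06],29,100],[[-0.07,0.18,-0.06],39,100],[[-0.075,0.23,-0.04],48,100]]'; python3 -c "
from h import *
s=snap('top')
for l in lids(s,.036): print([np.round(v,1).tolist() for v in l])
go(.6425,-.116,.10,37.8)
b=s['image'][120:360,340:600]; cv2.imwrite('pics/t4.png',cv2.resize(b,None,fx=2.5,fy=2.5))"
```

```text
time: 10.82
eef_pos: [0.6394, -0.1386, 0.1916]
tcp_rot: [3.14, 0.002, 2.305]
force: [0.8, -0.0, -0.5]
grip_width: 0.0571
shift [0.0098 0.0139 0.0877]  turn 3.8 (alt -176.2) q6 -57 tcp [ 0.6388 -0.1327  0.1877] jaw 41.6 F [-0.4  3.9 -2.5] w 0.061 t 10.88
```

View pics/t4.png

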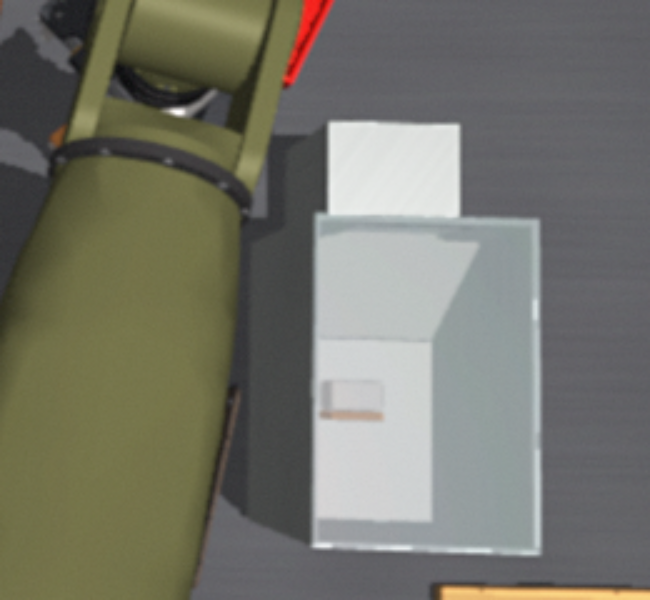

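Box_a lies inside the cabinet at crop (352,398), and the sill is clear. Now box_d.

```bash
python3 -m handwheel '[[[0.006,0.007,0.02],3.8,100],[[0.0098,0.0139,0.05],3.8,100],[[0.0098,0.0139,0.09],3.8,100],[[0.0098,0.0139,0.13],3.8,100],[[0.0098,0.0139,0.16],3.8,100],[[0.0098,0.0139,0.174],3.8,100],[[0.0098,0.0139,0.1755],3.8,100],[[0.0098,0.0139,0.1755],3.8,0],[[0.0098,0.0139,0.1755],3.8,0],[[0.0098,0.0139,0.1755],3.8,0]]'; python3 -m handwheel '[[[0,0,0],0,0],[[0,0,0],0,0],[[0,0,0],0,0],[[0,0,0],0,0],[[0,0,-0.02],0,0],[[0,0,-0.05],0,0],[[0,0,-0.1],-10,0],[[0,0,-0.15],-20,0],[[0,0,-0.19],-30,0],[[0,0,-0.19],-40,0]]'; python3 -c "
from h import *
go(.602,-.37,.21,91)"
```

```text
time: 12.12
eef_pos: [0.6426, -0.1237, 0.0157]
tcp_rot: [3.141, 0.001, 2.244]
force: [0.7, 0.0, 0.1]
grip_width: 0.0677
time: 13.38
eef_pos: [0.6431, -0.124, 0.2102]
tcp_rot: [-3.141, 0.007, 2.947]
force: [0.0, 0.1, -2.4]
grip_width: 0.0481
shift [-0.0071 -0.2493  0.0004]  turn -12.1 (alt 167.9) q6 -93 tcp [ 0.6431 -0.124   0.2102] jaw 78.9 F [ 0.   0.1 -2.4] w 0.0481 t 13.38
```

```bash
python3 -m handwheel '[[[-0.001,-0.05,0],-6,0],[[-0.003,-0.1,0],-12,0],[[-0.004,-0.15,0],-12,0],[[-0.006,-0.2,0],-12,0],[[-0.007,-0.24,0],-12,0],[[-0.007,-0.2495,0],-12,0],[[-0.007,-0.2495,0.02],-12,0],[[-0.007,-0.2495,0.04],-12,0],[[-0.007,-0.2495,0.052],-12,0],[[-0.007,-0.2495,0.053],-12,0]]'; python3 -m handwheel '[[[0,0,0],0,0],[[0,0,0],0,0]]'; python3 -c "
from h import *
go(.602,-.37,.155,91)"
```

```text
time: 14.62
eef_pos: [0.6003, -0.3686, 0.1538]
tcp_rot: [-3.141, 0.002, -3.131]
force: [-2.7, 3.9, 9.7]
grip_width: 0.0479
time: 14.88
eef_pos: [0.6003, -0.3686, 0.1538]
tcp_rot: [-3.141, 0.002, -3.131]
force: [-2.1, 2.6, 4.9]
grip_width: 0.0478
shift [-0.0017 -0.0014 -0.0012]  turn -0.4 (alt 179.6) q6 -125 tcp [ 0.6003 -0.3686  0.1538] jaw 90.6 F [-2.1  2.6  4.9] w 0.0478 t 14.88
```

```bash
python3 -m handwheel '[[[0,0,0],0,100],[[0,0,0],0,100],[[0,0,0],0,100],[[0,0,0],0,100],[[0,0,-0.02],0,100],[[0,0,-0.04],0,100],[[0,0,-0.05],0,0],[[-0.02,0,-0.05],0,0],[[-0.045,0,-0.05],0,0],[[-0.045,0,-0.05],0,0]]'; python3 -m handwheel '[[[0,0,0],0,0],[[0,0,0],0,0],[[0,0,0.02],0,0],[[0,0,0.04],0,0],[[0,0,0.054],0,0],[[0,0,0.054],0,0],[[0.01,0,0.054],0,0],[[0.02,0,0.054],0,0],[[0.03,0,0.054],0,0],[[0.04,0,0.054],0,0]]'; python3 -m handwheel '[[[0.008,0,0],0,0],[[0.016,0,0],0,0],[[0.024,0,0],0,0],[[0.032,0,0],0,0],[[0.04,0,0],0,0],[[0.044,0,0],0,0],[[0.044,0,0],0,0],[[0.02,0,0],0,0]]'; python3 -c "
from h import *
go(.4249,-.116,.2,90)"
```

```text
time: 16.12
eef_pos: [0.6453, -0.3687, 0.2005]
tcp_rot: [3.141, -0.001, -3.131]
force: [0.0, -1.2, -1.2]
grip_width: 0.0576
time: 17.38
eef_pos: [0.6044, -0.3697, 0.1488]
tcp_rot: [-3.141, 0.001, -3.132]
force: [1.5, -0.6, 1.2]
grip_width: 0.0007
time: 18.38
eef_pos: [0.5845, -0.3698, 0.1479]
tcp_rot: [3.141, -0.0, -3.132]
force: [-0.6, 0.6, 0.9]
grip_width: 0.0007
shift [ 0.1572  0.2553 -0.0521]  turn 0.5 (alt -179.5) q6 -126 tcp [ 0.5845 -0.3698  0.1479] jaw 90.5 F [-0.6  0.6  0.9] w 0.0007 t 18.38
```

```bash
python3 -m handwheel '[[[-0.02,0,-0.03],0,0],[[-0.02,0.0,-0.08],0,30],[[-0.02,0.03,-0.11],0,60],[[0,0.09,-0.11],0,100],[[0.02,0.15,-0.11],0,100],[[0.04,0.21,-0.11],0,100],[[0.06,0.27,-0.11],0,100],[[0.08,0.33,-0.11],0,100],[[0.08,0.39,-0.11],0,100],[[0.08,0.45,-0.11],0,100]]'; python3 -m handwheel '[[[0,0,0],0,100]]'; python3 -c "
from h import *
s=snap('top')
for l in lids(s,.036): print([np.round(v,1).tolist() for v in l])
go(.4249,-.116,.08,90.8)
b=s['image'][120:360,340:600]; cv2.imwrite('pics/t5.png',cv2.resize(b,None,fx=2.5,fy=2.5))"
```

```text
time: 19.62
eef_pos: [0.4994, 0.0811, 0.258]
tcp_rot: [-3.141, -0.0, -3.132]
force: [0.4, 0.7, -0.4]
grip_width: 0.087
time: 19.75
eef_pos: [0.4995, 0.0825, 0.2577]
tcp_rot: [3.142, -0.001, -3.127]
force: [0.4, -0.4, 0.4]
grip_width: 0.0934
[[372.0, 271.0], [424.9, -116.9], [46.1, 36.7], 0.3]
shift [ 0.0772 -0.1956  0.1778]  turn -0.1 (alt 179.9) q6 -86 tcp [0.4998 0.0806 0.2577] jaw 90.7 F [-0.2 -0.7 -0.1] w 0.0938 t 19.8
```

View pics/t5.png

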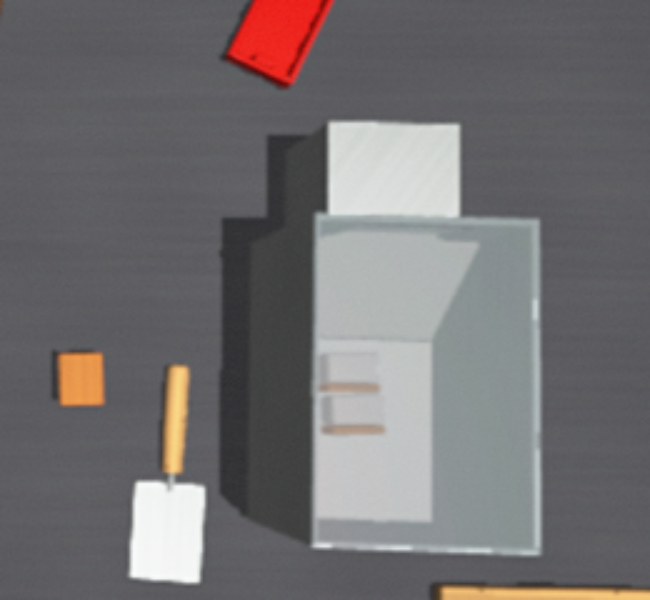

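The two delivered boxes lie inside at crop (350,370) and (352,412). Box_c is still at (0.425,-0.117), crop (82,379), with the spatula clear of it.

```bash
python3 -m handwheel '[[[0.02,-0.05,0],0,75],[[0.04,-0.1,0],0,75],[[0.06,-0.15,0.02],0,75],[[0.0755,-0.19,0.06],0,75],[[0.0755,-0.1965,0.11],0,75],[[0.0755,-0.1965,0.16],0,75],[[0.0755,-0.1965,0.2],0,75],[[0.0755,-0.1965,0.23],0,75],[[0.0755,-0.1965,0.244],0,75],[[0.0755,-0.1965,0.244],0,75]]'; python3 -m handwheel '[[[0,0,0],0,0],[[0,0,0],0,0],[[0,0,0],0,0],[[0,0,0],0,0],[[0,0,0],0,0],[[0,0,0],0,0],[[0,0,-0.02],0,0],[[0,0,-0.06],0,0],[[0,0,-0.11],0,0],[[0,0,-0.16],0,0]]'; python3 -m handwheel '[[[0,0,-0.04],0,0],[[-0.04,-0.01,-0.07],0,0],[[-0.09,-0.03,-0.075],0,0],[[-0.14,-0.06,-0.075],0,0],[[-0.17,-0.1,-0.075],0,0],[[-0.177,-0.15,-0.07],0,0],[[-0.177,-0.2,-0.05],0,0],[[-0.177,-0.25,-0.05],0,0],[[-0.177,-0.254,-0.04],0,0],[[-0.177,-0.254,-0.03],0,0]]'; python3 -c "
from h import *
go(.602,-.37,.155,91)"
```

```text
time: 21.05
eef_pos: [0.4263, -0.1183, 0.0138]
tcp_rot: [3.141, -0.001, -3.133]
force: [0.5, 0.5, 0.6]
grip_width: 0.0706
time: 22.3
eef_pos: [0.4263, -0.1175, 0.1754]
tcp_rot: [3.141, -0.001, -3.132]
force: [-0.5, 0.7, -1.7]
grip_width: 0.0399
time: 23.55
eef_pos: [0.606, -0.3697, 0.2027]
tcp_rot: [3.141, -0.001, -3.132]
force: [0.2, 0.2, -0.8]
grip_width: 0.0398
shift [ 0.004  -0.0003  0.0477]  turn -0.5 (alt 179.5) q6 -125 tcp [ 0.606  -0.3697  0.2027] jaw 90.5 F [ 0.2  0.2 -0.8] w 0.0398 t 23.55
```

```bash
python3 -m handwheel '[[[0.004,0,0.02],0,0],[[0.006,0,0.04],0,0],[[0.008,0,0.047],0,0],[[0.008,0,0.048],0,0],[[0.008,0,0.048],0,100],[[0.008,0,0.048],0,100],[[0.008,0,0.048],0,100],[[0.008,0,0.048],0,100],[[0.008,0,0.02],0,100],[[0.008,0,-0.002],0,100]]'; python3 -m handwheel '[[[-0.02,0,0],0,0],[[-0.05,0,0],0,0],[[-0.05,0,0],0,0],[[-0.05,0,0],0,0],[[-0.05,0,0],0,0],[[-0.05,0,0.02],0,0],[[-0.05,0,0.04],0,0],[[-0.05,0,0.054],0,0],[[-0.04,0,0.054],0,0],[[-0.03,0,0.054],0,0]]';  python3 -m handwheel '[[[0.01,0,0],0,0],[[0.02,0,0],0,0],[[0.03,0,0],0,0],[[0.04,0,0],0,0],[[0.05,0,0],0,0],[[0.06,0,0],0,0],[[0.065,0,0],0,0],[[0.067,0,0],0,0],[[0.067,0,0],0,0]]';python3 -c "
from h import *
go(.561,-.37,.15,91)"
```

```text
time: 24.8
eef_pos: [0.5982, -0.3701, 0.207]
tcp_rot: [-3.141, 0.0, -3.132]
force: [0.6, -0.1, 0.4]
grip_width: 0.0936
time: 26.05
eef_pos: [0.6277, -0.3699, 0.1521]
tcp_rot: [-3.141, 0.0, -3.132]
force: [1.5, -0.4, -0.1]
grip_width: 0.0007
time: 27.18
eef_pos: [0.5647, -0.3706, 0.1519]
tcp_rot: [-3.139, 0.009, -3.131]
force: [35.7, -10.0, -10.1]
grip_width: 0.0003
shift [0.0037 0.0007 0.0019]  turn -0.4 (alt 179.6) q6 -127 tcp [ 0.5647 -0.3706  0.1519] jaw 90.6 F [ 35.7 -10.  -10.1] w 0.0003 t 27.18
```

```bash
python3 -m handwheel '[[[-0.03,0,0],0,0],[[-0.05,0,0],0,0],[[-0.05,0,-0.06],0,0],[[-0.04,0.05,-0.1],0,0],[[-0.02,0.11,-0.11],0,0],[[0,0.17,-0.11],0,30],[[0.02,0.23,-0.11],0,60],[[0.04,0.29,-0.11],0,100],[[0.04,0.35,-0.11],0,100],[[0.04,0.42,-0.11],0,100]]'; python3 -c "
from h import *
s=snap('top')
for z in(.026,):
  for l in trays(s,z): print(z,[np.round(v,1).tolist() for v in l])
go(.641,.0695,.1,88.1)
b=s['image'][120:360,340:600]; cv2.imwrite('pics/t6.png',cv2.resize(b,None,fx=2.5,fy=2.5))"
```

```text
time: 28.42
eef_pos: [0.5165, 0.0404, 0.2622]
tcp_rot: [-3.141, 0.0, -3.132]
force: [0.9, -0.3, -0.2]
grip_width: 0.0472
0.026 [[173.0, 234.0], [505.2, 347.1], [147.8, 67.0], 22.2]
0.026 [[293.0, 160.0], [684.9, 68.0], [64.7, 64.0], 0.6]
shift [-0.1251  0.0212  0.1622]  turn 2.7 (alt -177.3) q6 -90 tcp [0.5161 0.0464 0.2622] jaw 90.8 F [ 0.4  4.8 -0.3] w 0.0516 t 28.48
```

View pics/t6.png

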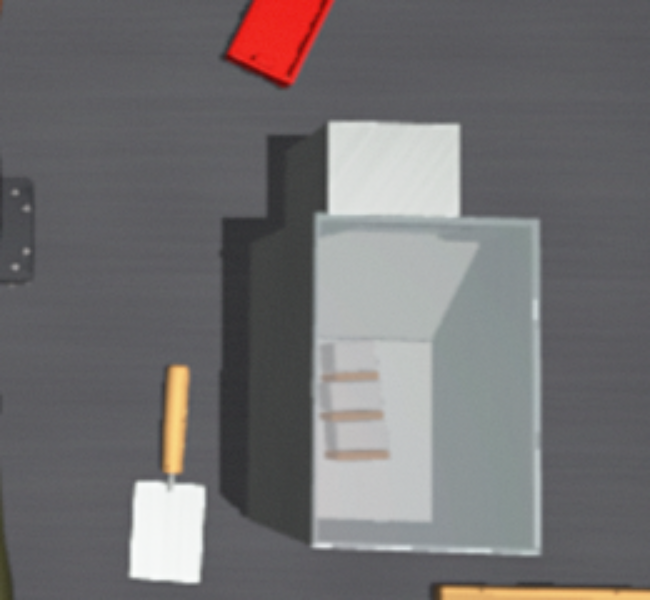

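All three boxes are inside at crop (350,375), (352,415) and (357,455), and the sill is clear. So the 36 N was the fingertips on the cabinet face. Next I swing the arm aside and fit the tray and dock silhouettes precisely.

```bash
cat >> h.py <<'E'
from scipy.optimize import minimize
def fit(s,x,y,yaw,z0,z1,occl=None):
    """pose of a 150x66 body between z0,z1: projected silhouette against colour saturation"""
    k=4; sat=cv2.GaussianBlur(cv2.cvtColor(s["image"],cv2.COLOR_BGR2HSV)[...,1],(0,0),.7)
    c=px(s,[[x,y,z1]])[0].round().astype(int); o=c-55
    im=cv2.resize(sat[o[1]:o[1]+110,o[0]:o[0]+110],None,fx=k,fy=k,interpolation=cv2.INTER_CUBIC).astype(np.float32)
    def mask(p,g):
        a,b=.075+g,.033+g; t=np.radians(p[2]); R=np.array([[np.cos(t),-np.sin(t)],[np.sin(t),np.cos(t)]])
        q=np.array([[a,b],[a,-b],[-a,-b],[-a,b]])@R.T+np.array(p[:2])/1e3
        uv=px(s,np.r_[np.c_[q,[z0]*4],np.c_[q,[z1]*4]])
        h=cv2.convexHull(((uv-o+.5)*k-.5).astype(np.float32))
        m=np.zeros(im.shape,np.uint8); cv2.fillConvexPoly(m,(h*16).round().astype(np.int32),255,cv2.LINE_AA,4); return m/255.
    def cost(p):
        i=mask(p,0); r=mask(p,.006)-i; n=i-mask(p,-.005)
        return (im*r).sum()/r.sum()-(im*n).sum()/n.sum()
    p=minimize(cost,[x*1e3,y*1e3,yaw],method='Nelder-Mead',options=dict(initial_simplex=[[x*1e3+a,y*1e3+b,yaw+c] for a,b,c in((0,0,0),(4,0,1),(0,4,-1),(-2,-2,2))],xatol=.02,fatol=.02))
    return p.x.round(2),round(p.fun,1)
E
python3 -m handwheel '[[[0.02,-0.06,0],2.7,100],[[0.02,-0.12,0],2.7,100],[[0.02,-0.18,0],2.7,100],[[0.02,-0.24,0],2.7,100],[[0.02,-0.28,0],2.7,100],[[0.02,-0.28,0],2.7,100]]'; python3 -c "
from h import *
s=snap('top','t7')
print('a',fit(s,.6412,.0697,-1.9,.006,.026)); print('b',fit(s,.4317,.0801,-5.9,.006,.026)); print('dock',fit(s,.5045,.3444,22.2,.016,.036))
print('dock2',fit(s,.507,.342,21,.016,.036))
go(.641,.0695,.1,88.1)"
```

```text
time: 29.22
eef_pos: [0.4992, -0.2437, 0.2613]
tcp_rot: [3.141, -0.001, 3.101]
force: [0.7, 1.2, -0.3]
grip_width: 0.0942
a (array([642.43,  69.83,  -1.96]), np.float64(-98.4))
b (array([432.21,  80.3 ,  -5.9 ]), np.float64(-102.0))
dock (array([505.29, 347.24,  22.15]), np.float64(-86.6))
dock2 (array([504.95, 347.2 ,  22.2 ]), np.float64(-86.7))
shift [-0.1293  0.317   0.1615]  turn -0.4 (alt 179.6) q6 -117 tcp [ 0.4994 -0.2422  0.2615] jaw 87.7 F [-0.1  0.4 -0.3] w 0.094 t 29.27
```

```bash
python3 - <<'E'
from h import *
def draw(s,poses,c,n,k):
    uv=px(s,[[c[0],c[1],.036]])[0]; o=(uv-n/2).round(); im=s["image"][int(o[1]):int(o[1])+n,int(o[0]):int(o[0])+n]
    im=cv2.convertScaleAbs(cv2.resize(im,None,fx=k,fy=k,interpolation=cv2.INTER_CUBIC),alpha=2)
    for (x,y,t,z),col in poses:
        t=np.radians(t);R=np.array([[np.cos(t),-np.sin(t)],[np.sin(t),np.cos(t)]])
        q=np.array([[.075,.033],[.075,-.033],[-.075,-.033],[-.075,.033]])@R.T+[x,y]
        u=((px(s,np.c_[q,[z]*4])-o+.5)*k-.5); cv2.polylines(im,[(u*16).round().astype(np.int32)],True,col,1,cv2.LINE_AA,4)
    return im
p=[((.5045,.3444,22.2,.036),(0,255,0)),((.505,.3472,22.2,.036),(255,255,0))]
a=draw(snap("top"),p,(.505,.345),80,5); b=draw(snap("side"),p,(.505,.345),100,4)
cv2.imwrite("pics/d8.png",np.hstack([a,b]))
E
```

```text
(no output)
```

View pics/d8.png

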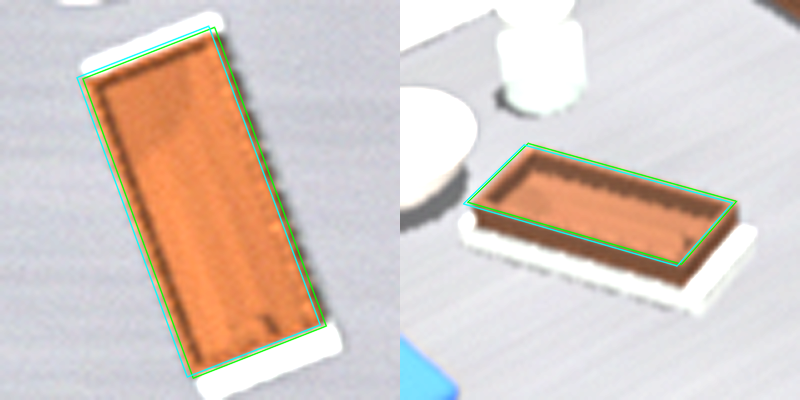

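The crop overlays the two dock fits, green and cyan, about 2.8 mm apart in y. Both hug the rim in both views, so I take the mean (0.5047, 0.3458, 22.2°). Now I grasp tray_a.

```bash
python3 -m handwheel '[[[-0.025,0.06,0],0,100],[[-0.05,0.12,0],0,100],[[-0.075,0.18,0.02],0,100],[[-0.1,0.24,0.05],0,100],[[-0.12,0.29,0.1],0,100],[[-0.13,0.315,0.14],0,100],[[-0.13,0.317,0.17],0,100],[[-0.13,0.317,0.18],0,100],[[-0.13,0.317,0.18],0,100]]'; python3 -c "
from h import *
go(.6418,.0698,.010,88.1)"
```

```text
time: 30.5
eef_pos: [0.6417, 0.0704, 0.0829]
tcp_rot: [-3.142, 0.001, 3.104]
force: [0.1, 0.0, 0.5]
grip_width: 0.0941
shift [-0.0001 -0.0006  0.0729]  turn -0.2 (alt 179.8) q6 -85 tcp [0.6417 0.0704 0.0829] jaw 87.9 F [0.1 0.  0.5] w 0.0941 t 30.5
```

```bash
python3 -m handwheel '[[[0,0,0.03],0,100],[[0,0,0.055],0,100],[[0,0,0.07],0,100],[[0,0,0.073],0,100],[[0,0,0.073],0,100],[[0,0,0.073],0,0],[[0,0,0.073],0,0],[[0,0,0.073],0,0],[[0,0,0.073],0,0],[[0,0,0.073],0,0]]'; python3 -m handwheel '[[[0,0,0],0,0],[[0,0,-0.015],0,0],[[0,0,-0.04],0,0],[[0,0,-0.08],0,0],[[0,0,-0.12],0,0],[[0,0,-0.13],0,0],[[0,0,-0.13],0,0]]'; python3 -c "
from h import *
go(.5047,.3458,.08,112.2)"
```

```text
time: 31.75
eef_pos: [0.6419, 0.0703, 0.0092]
tcp_rot: [-3.141, 0.0, 3.104]
force: [-1.1, -1.2, 3.0]
grip_width: 0.0658
time: 32.62
eef_pos: [0.6416, 0.0705, 0.1387]
tcp_rot: [3.141, -0.0, 3.104]
force: [0.8, 0.0, -1.8]
grip_width: 0.0658
shift [0.1471 0.27   0.0587]  turn -24.3 (alt 155.7) q6 -85 tcp [0.6416 0.0705 0.1387] jaw 87.9 F [ 0.8  0.  -1.8] w 0.0658 t 32.62
```

```bash
python3 -m handwheel '[[[0.02,0.037,0],-4,0],[[0.045,0.083,0],-10,0],[[0.07,0.129,0],-16,0],[[0.095,0.175,0],-22,0],[[0.12,0.22,0],-24.3,0],[[0.14,0.257,0.01],-24.3,0],[[0.147,0.27,0.03],-24.3,0],[[0.147,0.27,0.05],-24.3,0],[[0.147,0.27,0.059],-24.3,0],[[0.147,0.27,0.059],-24.3,0]]'; python3 -c "
from h import *
go(.5047,.3458,.0395,112.2)"
```

```text
time: 33.88
eef_pos: [0.5049, 0.3449, 0.0787]
tcp_rot: [-3.141, -0.002, -2.756]
force: [0.0, -0.0, -0.5]
grip_width: 0.0661
shift [-0.0002  0.001   0.0392]  turn -0.1 (alt 179.9) q6 -81 tcp [0.5049 0.3449 0.0787] jaw 112.1 F [ 0.  -0.  -0.5] w 0.0661 t 33.88
```

```bash
python3 -m handwheel '[[[0,0.001,0.015],0,0],[[0,0.001,0.027],0,0],[[0,0.001,0.031],0,0],[[0,0.001,0.033],0,0],[[0,0.001,0.033],0,0]]'; python3 -m handwheel '[[[0,0,0.001],0,0],[[0,0,0.002],0,0],[[0,0,0.003],0,0],[[0,0,0.003],0,0]]'; python3 -c "
from h import *
go(.5047,.3458,.0395,112.2)"
```

```text
time: 34.5
eef_pos: [0.5047, 0.3467, 0.0471]
tcp_rot: [3.142, 0.0, -2.755]
force: [0.3, 0.7, -1.9]
grip_width: 0.0661
time: 35.0
eef_pos: [0.5046, 0.3467, 0.0439]
tcp_rot: [-3.142, -0.0, -2.755]
force: [-0.8, 0.1, -1.5]
grip_width: 0.0659
shift [ 0.0002 -0.0009  0.0044]  turn -0.1 (alt 179.9) q6 -81 tcp [0.5046 0.3467 0.0439] jaw 112.1 F [-0.8  0.1 -1.5] w 0.0659 t 35.0
```

```bash
python3 -m handwheel '[[[0,0,0.001],0,0],[[0,0,0.002],0,0],[[0,0,0.003],0,0],[[0,0,0.004],0,0],[[0,0,0.004],0,0]]'; python3 -m handwheel '[[[0,0,0.0006],0,0],[[0,0,0.0006],0,0],[[0,0,0.0006],0,0]]'; python3 -c "
from h import *
go(.5047,.3458,.0395,112.2)"
```

```text
time: 35.62
eef_pos: [0.5046, 0.3466, 0.0398]
tcp_rot: [-3.142, -0.0, -2.755]
force: [0.4, 0.6, -0.9]
grip_width: 0.0656
time: 36.0
eef_pos: [0.5046, 0.3467, 0.0394]
tcp_rot: [3.142, 0.0, -2.755]
force: [0.6, -0.0, -1.7]
grip_width: 0.0654
shift [ 0.0002 -0.0009 -0.0001]  turn -0.1 (alt 179.9) q6 -81 tcp [0.5046 0.3467 0.0394] jaw 112.1 F [ 0.6 -0.  -1.7] w 0.0654 t 36.0
```

```bash
python3 -m handwheel '[[[0,0,0.0005],0,100],[[0,0,0.0005],0,100],[[0,0,0.0005],0,100],[[0,0,0.0005],0,100],[[0,0,0.0005],0,100],[[0,0,-0.02],0,100],[[0,0,-0.06],0,100],[[0,0,-0.1],0,100],[[0,0,-0.1],0,100]]'; python3 -c "
from h import *
go(.432,.0802,.12,84.1)"
```

```text
time: 37.12
eef_pos: [0.5057, 0.3474, 0.1426]
tcp_rot: [3.141, 0.005, -2.755]
force: [-0.6, 0.5, -0.1]
grip_width: 0.0942
shift [ 0.1691 -0.2197  0.0215]  turn 28.0 (alt -152.0) q6 -81 tcp [0.5057 0.3474 0.1426] jaw 112.1 F [-0.6  0.5 -0.1] w 0.0942 t 37.12
```

```bash
python3 -m handwheel '[[[0.03,-0.039,0],7,100],[[0.06,-0.078,0],14,100],[[0.09,-0.117,0],21,100],[[0.12,-0.156,0],28,100],[[0.15,-0.195,0.01],28,100],[[0.168,-0.219,0.022],28,100],[[0.168,-0.219,0.022],28,100],[[0.168,-0.219,0.022],28,100]]'; cat >> h.py <<'E'
def draw(s,poses,c,n,k):
    uv=px(s,[[c[0],c[1],.036]])[0]; o=(uv-n/2).round(); im=s["image"][int(o[1]):int(o[1])+n,int(o[0]):int(o[0])+n]
    im=cv2.convertScaleAbs(cv2.resize(im,None,fx=k,fy=k,interpolation=cv2.INTER_CUBIC),alpha=2)
    for (x,y,t,z),col in poses:
        t=np.radians(t);R=np.array([[np.cos(t),-np.sin(t)],[np.sin(t),np.cos(t)]])
        q=np.array([[.075,.033],[.075,-.033],[-.075,-.033],[-.075,.033]])@R.T+[x,y]
        u=((px(s,np.c_[q,[z]*4])-o+.5)*k-.5); cv2.polylines(im,[(u*16).round().astype(np.int32)],True,col,1,cv2.LINE_AA,4)
    return im
E
python3 -c "
from h import *
go(.432,.0802,.010,84.1)
s=snap('top')
for l in trays(s,.056): print([np.round(v,1).tolist() for v in l])
print(fit(s,.505,.346,22.2,.036,.056))
p=[((.505,.346,22.2,.056),(0,255,0))]
cv2.imwrite('pics/d9.png',np.hstack([draw(s,p,(.505,.345),80,5),draw(snap('side'),p,(.505,.345),100,4)]))"
```

```text
time: 38.12
eef_pos: [0.4317, 0.0809, 0.1172]
tcp_rot: [3.142, -0.0, 3.039]
force: [0.6, -0.4, 1.1]
grip_width: 0.0939
shift [-0.0004 -0.0006  0.1072]  turn 0.0 (alt -180.0) q6 -78 tcp [0.4317 0.0809 0.1172] jaw 84.1 F [ 0.6 -0.4  1.1] w 0.0939 t 38.12
[[171.0, 233.0], [505.0, 343.5], [151.5, 72.1], 22.1]
(array([505.48, 346.09,  22.39]), np.float64(-111.3))
```

View pics/d9.png

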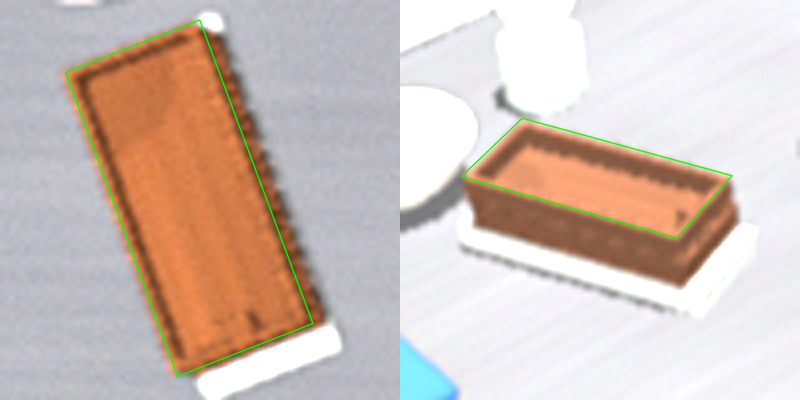

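Tray_a is seated flat on the dock. The rim outline at z=0.056 fits both views and the key is at the near end. Now tray_b.

```bash
python3 -m handwheel '[[[0,-0.0006,0.04],0,100],[[0,-0.0006,0.08],0,100],[[0,-0.0006,0.1],0,100],[[0,-0.0006,0.107],0,100],[[0,-0.0006,0.107],0,100],[[0,-0.0006,0.107],0,0],[[0,-0.0006,0.107],0,0],[[0,-0.0006,0.107],0,0],[[0,-0.0006,0.107],0,0],[[0,-0.0006,0.107],0,0]]'; python3 -m handwheel '[[[0,0,0],0,0],[[0,0,-0.015],0,0],[[0,0,-0.04],0,0],[[0,0,-0.08],0,0],[[0,0,-0.12],0,0],[[0,0,-0.14],0,0],[[0,0,-0.14],0,0]]'; python3 -c "
from h import *
go(.505,.3465,.09,112.2)"
```

```text
time: 39.48
eef_pos: [0.4317, 0.0799, 0.0107]
tcp_rot: [3.142, 0.001, 3.039]
force: [-1.4, -0.4, 6.7]
grip_width: 0.0659
time: 40.35
eef_pos: [0.432, 0.08, 0.1519]
tcp_rot: [3.141, 0.003, 3.04]
force: [0.8, -0.8, -1.7]
grip_width: 0.0658
shift [-0.0453  0.2725  0.0622]  turn -28.0 (alt 152.0) q6 -78 tcp [0.432  0.08   0.1519] jaw 84.2 F [ 0.8 -0.8 -1.7] w 0.0658 t 40.35
```

```bash
python3 -m handwheel '[[[-0.007,0.04,0],-5,0],[[-0.015,0.09,0],-11,0],[[-0.023,0.14,0],-17,0],[[-0.031,0.19,0],-23,0],[[-0.039,0.235,0],-28,0],[[-0.045,0.265,0.01],-28,0],[[-0.0453,0.2725,0.03],-28,0],[[-0.0453,0.2725,0.05],-28,0],[[-0.0453,0.2725,0.062],-28,0],[[-0.0453,0.2725,0.062],-28,0]]'; python3 -m handwheel '[[[0,0,0],0,0]]'; python3 -c "
from h import *
go(.505,.3465,.0605,112.3)"
```

```text
time: 41.6
eef_pos: [0.5039, 0.3455, 0.0872]
tcp_rot: [-3.141, -0.002, -2.756]
force: [0.5, 0.1, -1.8]
grip_width: 0.0656
time: 41.72
eef_pos: [0.5046, 0.3462, 0.089]
tcp_rot: [3.141, 0.001, -2.755]
force: [-0.1, 0.3, -2.2]
grip_width: 0.0662
shift [-0.0004  0.0001  0.0285]  turn -0.2 (alt 179.8) q6 -81 tcp [0.5046 0.3462 0.089 ] jaw 112.1 F [-0.1  0.3 -2.2] w 0.0662 t 41.73
```

```bash
python3 -m handwheel '[[[-0.0003,0,0.012],0,0],[[-0.0003,0,0.019],0,0],[[-0.0003,0,0.021],0,0],[[-0.0003,0,0.022],0,0],[[-0.0003,0,0.023],0,0],[[-0.0003,0,0.024],0,0],[[-0.0003,0,0.025],0,0],[[-0.0003,0,0.025],0,0]]'; python3 -c "
from h import *
go(.505,.3465,.0605,112.3)"; python3 -m handwheel '[[[0,0,0.001],0,0],[[0,0,0.002],0,0],[[0,0,0.003],0,0],[[0,0,0.0035],0,0],[[0,0,0.0035],0,0]]'; python3 -c "
from h import *
go(.505,.3465,.0605,112.3)"
```

```text
time: 42.72
eef_pos: [0.5046, 0.3465, 0.0633]
tcp_rot: [-3.142, -0.0, -2.755]
force: [-0.7, -0.1, -1.1]
grip_width: 0.0657
shift [-0.0004 -0.0001  0.0028]  turn -0.1 (alt 179.9) q6 -81 tcp [0.5046 0.3465 0.0633] jaw 112.2 F [-0.7 -0.1 -1.1] w 0.0657 t 42.73
time: 43.35
eef_pos: [0.5047, 0.3465, 0.0607]
tcp_rot: [-3.142, 0.0, -2.755]
force: [-5.0, -2.3, 7.9]
grip_width: 0.0657
shift [-0.0003 -0.0001  0.0002]  turn -0.1 (alt 179.9) q6 -81 tcp [0.5047 0.3465 0.0607] jaw 112.2 F [-5.  -2.3  7.9] w 0.0657 t 43.35
```

Contact came at 0.0607 m with 8 N, which is the predicted seated height. I release, retract, and check both views.

```bash
python3 -m handwheel '[[[0,0,0],0,100],[[0,0,0],0,100],[[0,0,0],0,100],[[0,0,0],0,100],[[0,0,0],0,100],[[0,0,-0.03],0,100],[[0,0,-0.08],0,100],[[0,0,-0.13],0,100],[[0.05,-0.05,-0.15],0,100],[[0.1,-0.1,-0.15],0,100]]'; python3 -m handwheel '[[[0.04,-0.05,0],0,100],[[0.08,-0.1,0],0,100],[[0.1,-0.12,0],0,100],[[0.1,-0.12,0],0,100]]'; python3 -c "
from h import *
go(.505,.3465,.0605,112.3)
s=snap('top','t10'); q=snap('side')
print(fit(s,.505,.346,22.2,.036,.076))
p=[((.505,.346,22.2,.076),(0,255,0))]
cv2.imwrite('pics/d10.png',np.hstack([draw(s,p,(.505,.345),80,5),draw(q,p,(.505,.345),100,4)]))"
```

```text
time: 44.6
eef_pos: [0.4566, 0.2325, 0.2103]
tcp_rot: [-3.142, 0.002, -2.754]
force: [0.6, -0.5, 0.1]
grip_width: 0.0939
time: 45.1
eef_pos: [0.4093, 0.0833, 0.2096]
tcp_rot: [-3.141, 0.001, -2.758]
force: [-0.2, -0.6, -0.2]
grip_width: 0.0937
shift [-0.1872  0.2082  0.1492]  turn -0.3 (alt 179.7) q6 -106 tcp [0.4093 0.0833 0.2096] jaw 112.0 F [-0.2 -0.6 -0.2] w 0.0937 t 45.1
(array([505.09, 345.79,  22.4 ]), np.float64(-111.0))
```

View pics/d10.png

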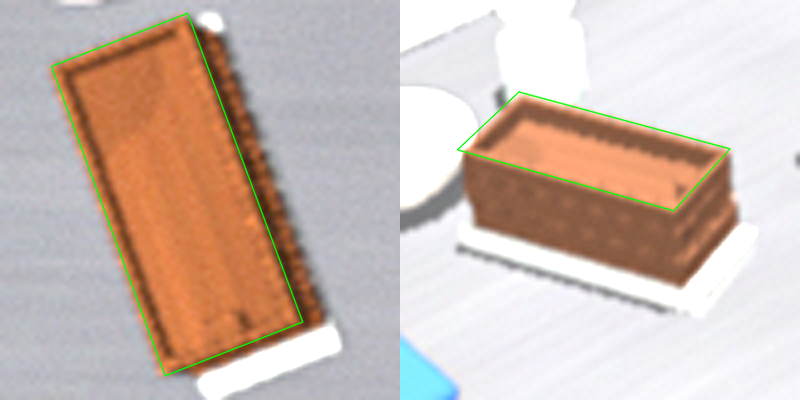

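View pics/t10.png

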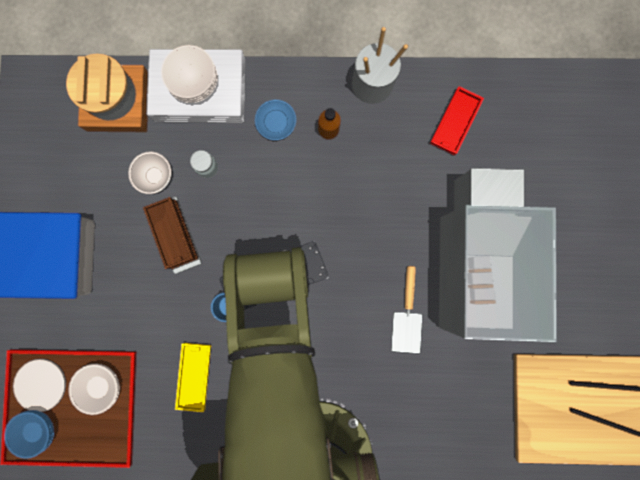

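The two-tray stack is at pixel (172,235), with its top rim matching z=0.076 in both views and the key at the near end. All three boxes are inside the cabinet at (480,270), (482,285) and (484,300), and the sill is clear. The bystanders I can see are where they were. No other box is visible, so I hand in.

```bash
python3 -c "
from station import ticket,ctrl
print(ticket.hand_in(), ctrl.sense()['time'])"
```

```text
the job is handed in; nothing more can be done
the job is handed in; nothing more can be done
```

The job is handed in. Three condiment boxes were present (box_a, box_c and box_d), and all three are through the flap into the return cabinet. Tray_a is nested on the dock and tray_b on top of it, key ends aligned. It took about 45 s of robot time.

**Last checks**
- **Boxes:** the final top view shows all three lying inside the cabinet and the sill clear.
- **Trays:** the top tray fits to within about 1 mm and 0.3° of the dock, with its rim at the expected 76 mm in both views. It made contact at the predicted seated height.
- **Bystanders:** none of those in view had moved. The teacup was partly hidden under the arm in the last picture.

**Checks that were missing or disagreed**
- **Flap:** I inferred that it is shut because the boxes lie well clear of it; no camera view showed it directly.
- **Dock position:** two measurements disagreed by about 2.8 mm in y. I used their mean, and both trays dropped in without a search.
- **Push force:** the wrist read about 36 N at the end of the last push, which I put down to the closed fingertips meeting the cabinet face. I backed off at once.

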